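Open the snap-tab cover of the opener's control box

TASK

Take the white cover off the grey control box: pinch its snap tab inward, only as far as it needs to let go (the circuit board close behind it must not be pushed), feeling with a light lift whether it is free. Swing that end up, draw the lugs at the other end out of their slots, and lay the cover gently, flat and right way up, in the middle of the rubber pad. Do not wrench the cover against the box, and leave everything else where it lies.

Things in the scene. Friction and masses are not known exactly. Their poses are not given: they have to be found in the camera images.
- box: Fixed grey plastic control box, 136 (x) by 84 (y), walls 46 high, 4 thick. Origin: centre of underside (outer faces x = -66 and 70, y = -42 and 42). x runs from the tab end (roughly nearest the robot) to the slot end. Inside, a circuit board stands behind the tab: pressed 3 mm past the point where its hook comes free, the tab meets the board (top at z = 35), which bears 4 N at most.
- slots (a point): Middle of the lip's near edge on the slotted rail at the box's +x end (box frame x = 55, y = 0, z = 53). The rail spans x = 55 to 70, up to z = 59. Under it two slots at y = -24 and 24, 18 wide, 7 high (z = 46 to 53), 11 deep, hold the cover's lugs, which lie 7 mm under the lip with 4 mm room behind, 3 mm above, 2 mm each side.
- cover: Loose white plastic cover, 0.15 kg. Origin: centre of the underside of its plate (z = 0 to 4, x = -66 to 50, y = -40 to 40), 46 above the box's underside when shut; axes as the box's. Two side skirts (y = 33 to 36 and -36 to -33, x = -46 to 40) reach down to z = -24: it stands on these when laid down. Cover and tab stand 25 N at most against box and strike.
- tab_face (a point): On the snap tab, an upright black paddle on the cover, 24 wide, 5 thick, z = 4 to 32: the middle of its outer face, cover frame x = -55, y = 0, z = 18, tab at rest. It gives straight towards the cover's +x, against a spring (about 5 N to start, 0.8 N more per mm, travel 16 mm). Sprung hook below the plate: tip x = -61, z = -19 to -14, 2 mm play under the strike.
- strike (a point): Middle of the front wall's inner face over the tab's hook (box frame x = -62, y = 0, z = 37). A steel strike (z = 34 to 41) sticks in here over the hook. It is adjustable: the tab must be pressed between 2 and 11 mm before the hook clears it; how far cannot be seen or measured, only felt by a light lift. The circuit board moves with the strike.
- rest_face (a point): On the upright rest, a rigid white wall on the cover, 28 wide, 6 thick, z = 4 to 32: the middle of its far face, cover frame x = -9, y = 0, z = 18. Pinch between this face and the tab's outer face, along the cover's x axis: 46 mm apart with the tab at rest.
- grip (a point): Midway between the two pinch faces, cover frame x = -32, y = 0, z = 31: a good place for the TCP (lower, the fingertips may touch the plate as they close).
- lug_line (a point): Middle of the line through the two lug tips, cover frame x = 62, y = 0, z = 0; the lugs (y = -24 and 24) are 14 wide, 4 thick. When the tab is free, turn the cover tab end up by 0.2 rad before drawing it at least 15 mm along -x out of the slots. Turning about the line x = 62, z = -16 (cover frame when shut) makes the hook rise straight.
- pad: Fixed flat black rubber pad, 180 by 150 by 4 thick, lying on the bench to the left of the box. Origin: centre of its underside. A cover laid on it has its origin 28 above the pad's underside.
- tape_yellow: Bystander: small yellow roll of tape, 61 across, 16 high, between robot and box. Origin: centre of the underside.
- pliers_small: Bystander: small yellow pliers, 153 long, 15 high, lying flat. Origin: centre of the underside.
- sanding_block: Bystander: black sanding block, 102 long, 68 wide, 30 high. Origin: centre of the underside.
- screwdriver_yellow: Bystander: yellow screwdriver, 177 long, 27 high, lying flat. Origin: centre of the underside.

How it is judged:
By the outcome, as a careful person would: the job done as asked, in the order asked, and still so for the second after the job is handed in, with the robot touching nothing.
It also fails if it takes over 72 s, if anything falls off the work surface, if the arm or the gripper's body presses on something with over 40 N, if the wrist force passes 120 N, or if a joint passes its speed limit or range.

ROBOT

A 7-joint arm with a two-finger parallel gripper is mounted at the origin on a cart in front of the work surface, level with it; the furniture and walls round the work are solid. World frame = base frame: x ahead of the robot, y to its left, z up, the work surface at z = 0. Lengths are in m, angles in rad, forces in N, time in s.
With the tool pointing down it reaches from about 0.4 to 0.85 m from the base axis. Payload 10.4 kg.
Tool frame: the origin (TCP) lies between the finger pads, 19 mm behind the fingertips; this is the grasp point; z points along the fingers, y is the line along which they close (so a half turn about z gives the same grasp; the last joint's range is limited). The gripper opens to 85 mm and grips with 20 to 120 N. Pads are 22 mm wide; open, the fingers measure 114 mm over their backs; the gripper's body (76 mm by 85 mm) begins 54 mm behind the grasp point. The pads swing forward as they close: fully open they stand 13 mm farther back than shut.
Start: joints at [-1.23, 0.332, -0.065, 1.46, 0.022, 1.35, -0.088], TCP at [0.222, 0.584, 0.25] pointing down, gripper open.
Joint ranges: [-2.6, 2.6], [-0.5, 2.12], [-1.47, 1.34], [0.16, 2.42], [-1.27, 4.41], [0.06, 2.06], [-2.6, 2.6]. Speed limits (rad/s): [2.22, 2.22, 2.79, 2.79, 3.14, 3.14, 3.14].

INTERFACE

Orientations are given as a unit quaternion [x, y, z, w].
In Python, from workcell import get_obs, camera, hand_in gives the robot as it stands. The module is installed in compiled form; this text tells all that it offers.
- The arm moves only by the tool move_arm, never from a script. Its argument "plan" is a list of rows, each an object with "delta_pos": the shift along the tool's x, y, z in a scale on which 1.0 is 0.6 m, a list of three; "turn": the turn, a rotation vector about the tool's x, y, z in shares of pi/2 rad (1.0 is pi/2 rad), a list of three; "fingers": the closure, from 0 (fully open) to 1 (shut). A call has 1 to 12 rows; each row is the pose to reach, as a shift and turn from the pose commanded when the call began, along the tool's axes at that moment; what a row does not reach only later rows make up. A row lasts 1/8 s, in which the tool goes at most 62.5 mm and 10.7 degrees, less where a joint would pass 70% of its speed; a pose out of reach is approached as far as the arm can. No shift or turn number may pass 1 either way. A call with a gripper value outside its range is refused whole. The fingers move at their own pace and stop on an object; "force" is the grip in N (left out, the last holds). Time passes only in rows, so rows that repeat a pose let the fingers close. It gives the time, the measured TCP pose, the force, the opening and the grip force at its end, in the units of the state.
- get_obs(): the state, without advancing time (a new reading comes with each control period).
- camera(name): name is "scene" or "top"; returns a dict with "color" (420x560x3 uint8, red, green, blue), "range_z" (420x560 float32, m along the optical axis (not along the pixel's ray), 0 where there is no reading), "fx", "fy", "cx", "cy" (pixels), "R" (3x3) and "t" (3): a world point X has camera coordinates R X + t. Camera axes: x right, y down, z forward; pixel columns grow to the right and rows downward; lengths in m; the calibration is good to about 2 mm. A picture is of the moment at which its call begins.
- hand_in(): hands the job in; it is judged then, once.
The state is a dict: "clock": time; "joint_pos": joint angles; "joint_velocities": joint speeds; "tau": joint torques, N m; "position": TCP position; "ee_rot": TCP orientation; "ft_force": force on the tool from outside, world axes, zero at the start; "torque": the same for the moment, N m; "grip_width": opening from 0.0 (shut) to 1.0 (fully open); "grasp_force": force on a finger pad.
Only numpy, scipy, OpenCV 4.12 (cv2) and the standard library are available. Lean on these libraries where they do the work, as an engineer would, in place of code of your own. Each camera call takes 0.05 s, during which the arm holds its last target. There are 200 camera calls.

## Working session

There is one attempt and no reset: what is moved stays moved. The work goes in short steps, Python scripts to look and compute and a tool call to move; the robot and the scene stay as the last step left them, time stands still between calls to the robot, and variables do not carry over. Pictures are saved under pics/ and viewed, at most 10 in all, crops included, and the job is handed in when it is done.

Besides the shell and the picture viewer there is one more tool, called after ">>>" as name(argument=value, ...) on one line, values as JSON. move_arm: Moves the arm, as the interface text tells. Its arguments: {"type":"object","properties":{"plan":{"type":"array","items":{"type":"object","properties":{"delta_pos":{"type":"array","items":{"type":"number"}},"turn":{"type":"array","items":{"type":"number"}},"fingers":{"type":"number"}}}},"force":{"type":"number"}},"required":["plan"]}

```bash
mkdir -p pics; python3 - <<'E'
from workcell import get_obs,camera
import cv2,numpy as np,pickle
o=get_obs();print({k:np.round(v,3).tolist() for k,v in o.items()})
ims=[]
for n in("scene","top"):
    c=camera(n);pickle.dump(c,open(n+".pkl","wb"));cv2.imwrite(f"pics/{n}0.png",c["color"][:,:,::-1])
    print(n,c["fx"],c["fy"],c["cx"],c["cy"],np.round(c["R"],3).tolist(),np.round(c["t"],3))
E
```

```text
{'clock': 0.0, 'joint_pos': [-1.23, 0.333, -0.065, 1.461, 0.022, 1.35, -0.089], 'joint_velocities': [0.0, -0.001, 0.0, 0.0, -0.0, 0.001, 0.001], 'tau': [0.001, -62.545, 0.049, -39.16, 0.016, 0.01, 0.0], 'position': [0.222, 0.584, 0.249], 'ee_rot': [0.181, 0.984, -0.001, -0.0], 'ft_force': [0.431, -0.383, 0.189], 'torque': [0.002, -0.019, 0.017], 'grasp_force': 0.0, 'grip_width': 1.0}
scene 420.99144981832575 420.99144981832575 279.9118705077274 206.62578402839665 [[0.824, -0.567, 0.021], [-0.362, -0.554, -0.75], [0.436, 0.61, -0.661]] [-0.293  0.392  0.499]
top 426.89350179259065 426.89350179259065 276.3426334956674 212.45904035731436 [[0.024, -1.0, -0.004], [-0.987, -0.023, -0.159], [0.158, 0.008, -0.987]] [0.263 0.562 0.944]
```

View pics/top0.png

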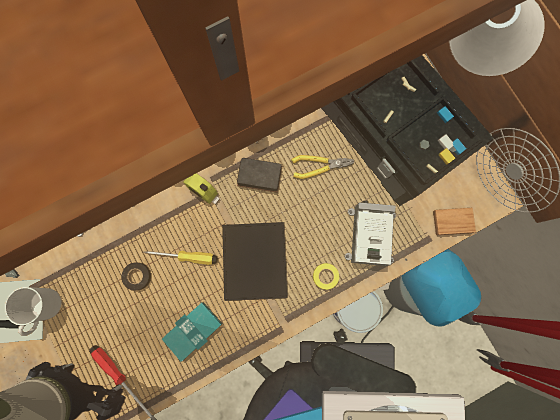

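View pics/scene0.png

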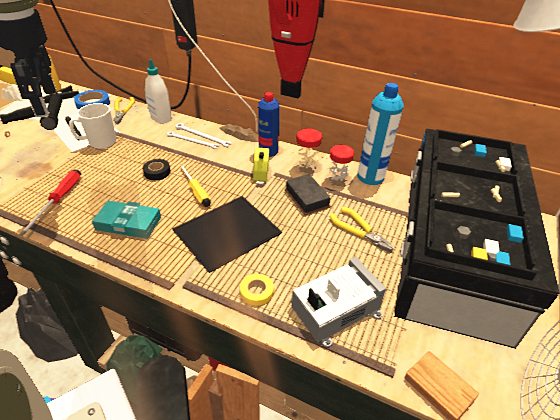

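The top view shows the box at about (373,235), pad (255,261) and tape (326,277). The scene view shows the black tab at about (317,298) and the white rest at about (335,290). Next I'll zoom in and look at the depth data.

```bash
cat > h.py <<'E'
import numpy as np,pickle,cv2
def load(n): return pickle.load(open(n+".pkl","rb"))
def cloud(c):
    v,u=np.mgrid[:420,:560];d=c["range_z"]
    P=np.stack([(u-c["cx"])/c["fx"]*d,(v-c["cy"])/c["fy"]*d,d],-1)
    return (P-c["t"])@c["R"]
def ray(c,u,v,z):
    r=c["R"].T@np.array([(u-c["cx"])/c["fx"],(v-c["cy"])/c["fy"],1]);o=-c["R"].T@c["t"]
    return o+r*(z-o[2])/r[2]
def proj(c,X):
    p=c["R"]@np.asarray(X)+c["t"];return c["fx"]*p[0]/p[2]+c["cx"],c["fy"]*p[1]/p[2]+c["cy"]
E
python3 - <<'E'
from h import *
t=load("top");s=load("scene")
a=cv2.resize(t["color"][195:275,335:415],(400,400),interpolation=cv2.INTER_CUBIC)
b=cv2.resize(s["color"][250:350,280:390],(440,400),interpolation=cv2.INTER_CUBIC)
cv2.imwrite("pics/zoom.png",np.hstack([a,b[:,:400]])[:,:,::-1])
P=cloud(t)
for n,uv in dict(cover=(373,225),pad=(255,261),bench=(300,220),coverlow=(383,240)).items(): print(n,P[uv[1],uv[0]].round(3))
# plate-height points
m=np.zeros((420,560),bool);m[190:280,330:420]=1
for lo,hi in((.045,.056),(.056,.064),(.07,.095)):
    k=(m&(P[...,2]>lo)&(P[...,2]<hi)).astype(np.uint8)
    pts=P[k>0][:,:2].astype(np.float32);print(lo,len(pts),cv2.minAreaRect(pts),pts.mean(0))
# pad
k=cv2.inRange(t["color"],(0,0,0),(50,50,50));k[:215]=0;k[310:]=0;k[:,:215]=0;k[:,295:]=0
cn=max(cv2.findContours(k,0,1)[0],key=cv2.contourArea)[:,0]
q=np.array([ray(t,*p,.004)[:2] for p in cn],np.float32);print("pad",cv2.minAreaRect(q))
# white plate
hs=cv2.cvtColor(t["color"],cv2.COLOR_RGB2HSV);k=((hs[...,2]>190)&(hs[...,1]<40)&m).astype(np.uint8)
cn=max(cv2.findContours(k,0,1)[0],key=cv2.contourArea)[:,0]
q=np.array([ray(t,*p,.05)[:2] for p in cn],np.float32);print("plate",cv2.minAreaRect(q))
E
```

```text
cover [0.531 0.054 0.05 ]
pad [0.444 0.324 0.007]
bench [0.546 0.219 0.001]
coverlow [0.497 0.032 0.051]
0.045 1771 ((0.529603898525238, 0.03752131015062332), (0.10893870145082474, 0.17334064841270447), 85.8146743774414) [0.5088193  0.05138094]
0.056 260 ((0.5460463762283325, 0.053649917244911194), (0.09300073981285095, 0.1697002351284027), 62.5334587097168) [0.5698413  0.04235573]
0.07 123 ((0.5319552421569824, 0.0282941572368145), (0.03989270329475403, 0.1676943451166153), 63.87092208862305) [0.52883047 0.02627836]Traceback (most recent call last):
  File "<stdin>", line 15, in <module>
ValueError: max() iterable argument is empty
```

View pics/zoom.png

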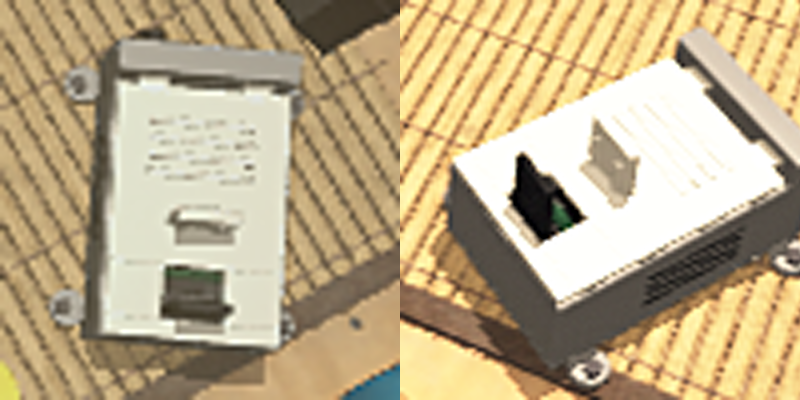

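The zoom shows the shut cover: plate corners at about (105,80), (293,92), (278,346) and (88,333), with the rail at the top and the tab near (195,300). The x axis is tilted only slightly. Now I'll fit it precisely.

```bash
python3 - <<'E'
from h import *
t=load("top");s=load("scene")
def rect(c,k,z,name):
    cn=max(cv2.findContours(k.astype(np.uint8),0,1)[0],key=cv2.contourArea)[:,0]
    q=np.array([ray(c,*p,z)[:2] for p in cn],np.float32);r=cv2.minAreaRect(q);print(name,np.round(np.array([*r[0],*r[1]])*1000,1),r[2]);print(cv2.boxPoints(r).round(4).tolist());return q
v,u=np.mgrid[:420,:560]
win=lambda a,b,c,d:(u>=a)&(u<b)&(v>=c)&(v<d)
hs=cv2.cvtColor(t["color"],cv2.COLOR_RGB2HSV);
print("padcol",t["color"][261,255],hs[261,255],"pad border",hs[261,215],"plate",hs[225,380],hs[215,362],"rail",hs[207,375],"tab",t["color"][254,374])
rect(t,(hs[...,2]<85)&win(205,305,212,312),.004,"pad")
k=((hs[...,1]<45)&(hs[...,2]>185)&win(345,400,208,270)).astype(np.uint8)
k=cv2.morphologyEx(k,cv2.MORPH_OPEN,np.ones((3,3)));rect(t,k,.05,"plate")
hS=cv2.cvtColor(s["color"],cv2.COLOR_RGB2HSV)
k=((hS[...,1]<45)&(hS[...,2]>190)&win(285,385,255,335)).astype(np.uint8);k=cv2.morphologyEx(k,cv2.MORPH_OPEN,np.ones((3,3)))
rect(s,k,.05,"plate-scene")
rect(t,(hs[...,1]<45)&(hs[...,2]>100)&(hs[...,2]<185)&win(352,400,201,213),.059,"rail")
# corners by ray from zoom (5x, origin 335,195)
for p in((105,80),(293,92),(278,346),(88,333)): print(ray(t,335+p[0]/5-.4,195+p[1]/5-.4,.05).round(4))
P=cloud(t);m=win(355,395,230,262)&(P[...,2]>.065);print(np.c_[u[m],v[m],(P[m]*1000).round()][::4].astype(int).tolist())
m=win(225,285,235,290);print("padz",np.median(P[m][:,2]),"bench",np.median(P[win(300,330,215,240)][:,2]))
E
```

```text
padcol [72 63 51] [17 74 72] pad border [ 18 108  73] plate [ 30  25 228] [ 34  24 227] rail [ 21  29 173] tab [108 102  89]
pad [445.4 326.9 179.1 149.4] 3.8361873626708984
[[0.35100001096725464, 0.3953999876976013], [0.3610000014305115, 0.24639999866485596], [0.5396999716758728, 0.25839999318122864], [0.529699981212616, 0.4074000120162964]]
plate [503.7  52.6  81.4 117. ] 86.095703125
[[0.4426000118255615, 0.01600000075995922], [0.5593000054359436, 0.00800000037997961], [0.5648999810218811, 0.08919999748468399], [0.4481000006198883, 0.09719999879598618]]
plate-scene [502.2  49.6  79.9 118.6] 86.00469207763672
[[0.44020000100135803, 0.013899999670684338], [0.5586000084877014, 0.00559999980032444], [0.5641999840736389, 0.08529999852180481], [0.4458000063896179, 0.09359999746084213]]
rail [572.3  48.6  82.8  13.9] 86.03772735595703
[[0.5625, 0.007799999788403511], [0.5763999819755554, 0.006899999920278788], [0.582099974155426, 0.08950000256299973], [0.5681999921798706, 0.09040000289678574]]
[0.5635 0.0938 0.05  ]
[0.5599 0.0073 0.05  ]
[0.4434 0.0163 0.05  ]
[0.4472 0.102  0.05  ]
[[372, 236, 503, 61, 72], [371, 237, 500, 65, 78], [375, 237, 500, 56, 80], [379, 237, 501, 48, 79], [370, 238, 499, 66, 71], [374, 238, 498, 59, 79], [378, 238, 498, 49, 78], [382, 238, 498, 41, 80], [372, 239, 496, 62, 72], [376, 239, 496, 54, 76], [380, 239, 496, 45, 79], [370, 240, 399, 268, 1022], [381, 240, 495, 40, 66], [372, 255, 461, 63, 76], [376, 255, 461, 54, 76], [372, 256, 458, 64, 80], [376, 256, 458, 55, 80], [380, 256, 459, 46, 80], [373, 257, 456, 60, 72], [377, 257, 456, 52, 76], [381, 257, 457, 43, 76]]
padz 0.004050505598388089 bench -0.0008346029612266883
```

```bash
cat >> h.py <<'E'
from scipy.spatial.transform import Rotation as Ro
from workcell import get_obs,camera
YAW=-.068; C0=np.array([.511,.0515,.046])
def cw(p,o=C0,yaw=YAW): return o+Ro.from_euler('z',yaw).apply(np.array(p)/1000)
def tool(yaw,tilt=0): # tool y along cover x; cover tilted tab-end-up
    b=np.array([[0,1,0],[1,0,0],[0,0,-1]]).T
    return Ro.from_euler('z',yaw)*Ro.from_rotvec([0,tilt,0])*Ro.from_matrix(b)
def go(pos,R):
    o=get_obs();r=Ro.from_quat(o["ee_rot"])
    print("delta",r.inv().apply(np.array(pos)-o["position"]).round(4),"turn",(r.inv()*R).as_rotvec().round(4))
E
python3 - <<'E'
from h import *
print(cw([-32,0,31]))
go(np.r_[cw([-32,0,31])[:2],.2],tool(YAW)); print(Ro.from_quat(get_obs()["ee_rot"]).as_matrix().round(3))
E
```

```text
[0.47907396 0.05367432 0.077     ]
delta [-0.4286 -0.404   0.0498] turn [-1.100e-03  9.000e-04  1.275e+00]
[[-0.935  0.356 -0.   ]
 [ 0.356  0.935 -0.001]
 [-0.    -0.001 -1.   ]]
```

The rows are not in the units I measure in: shifts go in shares of 0.6 m and turns go in shares of pi/2 rad. I convert before sending: -0.4286 m / 0.6 = -0.7143, -0.404 m / 0.6 = -0.6733, 1.275 rad / 1.5708 = 0.8117.

>>> move_arm(plan=[{"delta_pos": [-0.0717,-0.0667,0.0083],"turn": [0,0,0.0809]},{"delta_pos": [-0.1433,-0.135,0.0167],"turn": [0,0,0.1623]},{"delta_pos": [-0.215,-0.2017,0.025],"turn": [0,0,0.2432]},{"delta_pos": [-0.285,-0.27,0.0333],"turn": [0,0,0.3247]},{"delta_pos": [-0.3567,-0.3367,0.0417],"turn": [0,0,0.4055]},{"delta_pos": [-0.4283,-0.4033,0.05],"turn": [0,0,0.487]},{"delta_pos": [-0.5,-0.4717,0.0583],"turn": [0,0,0.5679]},{"delta_pos": [-0.5717,-0.5383,0.0667],"turn": [0,0,0.6494]},{"delta_pos": [-0.6433,-0.6067,0.075],"turn": [0,0,0.7302]},{"delta_pos": [-0.7143,-0.6733,0.0833],"turn": [-0.0006,0.0006,0.8117]},{"delta_pos": [-0.7143,-0.6733,0.0833],"turn": [-0.0006,0.0006,0.8117]},{"delta_pos": [-0.7143,-0.6733,0.0833],"turn": [-0.0006,0.0006,0.8117]}], force=20)

```text
validation failed for argument at $.pl...
```

```bash
python3 - <<'E'
from h import *
go(cw([-32,0,31]),tool(YAW)); o=get_obs();print(o["position"],o["ft_force"],o["joint_velocities"].max() if hasattr(o["joint_velocities"],'max') else o["joint_velocities"])
E
```

```text
delta [-0.4286 -0.4038  0.1728] turn [-1.100e-03  9.000e-04  1.275e+00]
[0.22226578 0.58380579 0.2492838 ] [ 0.8818745  -0.82514946 -0.47525182] 0.0005172456349287587
```

Converted, -0.4286 m / 0.6 = -0.7143, -0.404 m / 0.6 = -0.6733, 1.275 rad / 1.5708 = 0.8117.

>>> move_arm(plan=[{"delta_pos": [-0.0717,-0.0667,0.0083],"turn": [0,0,0.0809],"fingers": 0.0},{"delta_pos": [-0.1433,-0.135,0.0167],"turn": [0,0,0.1623],"fingers": 0.0},{"delta_pos": [-0.215,-0.2017,0.025],"turn": [0,0,0.2432],"fingers": 0.0},{"delta_pos": [-0.285,-0.27,0.0333],"turn": [0,0,0.3247],"fingers": 0.0},{"delta_pos": [-0.3567,-0.3367,0.0417],"turn": [0,0,0.4055],"fingers": 0.0},{"delta_pos": [-0.4283,-0.4033,0.05],"turn": [0,0,0.487],"fingers": 0.0},{"delta_pos": [-0.5,-0.4717,0.0583],"turn": [0,0,0.5679],"fingers": 0.0},{"delta_pos": [-0.5717,-0.5383,0.0667],"turn": [0,0,0.6494],"fingers": 0.0},{"delta_pos": [-0.6433,-0.6067,0.075],"turn": [0,0,0.7302],"fingers": 0.0},{"delta_pos": [-0.7143,-0.6733,0.0833],"turn": [-0.0006,0.0006,0.8117],"fingers": 0.0},{"delta_pos": [-0.7143,-0.6733,0.0833],"turn": [-0.0006,0.0006,0.8117],"fingers": 0.0},{"delta_pos": [-0.7143,-0.6733,0.0833],"turn": [-0.0006,0.0006,0.8117],"fingers": 0.0}], force=20)

```text
clock: 1.6
position: [0.4789, 0.0544, 0.1997]
ee_rot: [0.731, 0.683, 0.0, -0.001]
ft_force: [0.0, 0.3, -0.4]
grip_width: 0.999
grasp_force: 0.0
```

```bash
python3 - <<'E'
from h import *
go(cw([-32,0,31]),tool(YAW)); o=get_obs();print(o["position"],o["ft_force"],o["joint_velocities"])
E
```

```text
delta [-0.0009  0.0003  0.1227] turn [-0.0005 -0.0014  0.0005]
[0.47887675 0.05440583 0.19971661] [ 0.02686368  0.311448   -0.43177584] [-1.90672130e-02 -6.93039873e-03 -2.15881214e-02  1.67112070e-03
  5.05222046e-05  1.29859960e-03  7.07160175e-04]
```

Converted, 0.1225 m / 0.6 = 0.2042, -0.0005 m / 0.6 = -0.0008, -0.001 rad / 1.5708 = -0.0006.

>>> move_arm(plan=[{"delta_pos": [-0.0008,0,0.0583],"turn": [0,0,0],"fingers": 0.1},{"delta_pos": [-0.0008,0,0.1167],"turn": [0,-0.0006,0],"fingers": 0.2},{"delta_pos": [-0.0008,0,0.1667],"turn": [0,-0.0006,0],"fingers": 0.3},{"delta_pos": [-0.0008,0,0.1917],"turn": [0,-0.0006,0],"fingers": 0.35},{"delta_pos": [-0.0008,0,0.2042],"turn": [0,-0.0006,0],"fingers": 0.35},{"delta_pos": [-0.0008,0,0.2042],"turn": [0,-0.0006,0],"fingers": 0.35},{"delta_pos": [-0.0008,0,0.2042],"turn": [0,-0.0006,0],"fingers": 0.35}], force=20)

```text
clock: 2.48
position: [0.4798, 0.054, 0.0784]
ee_rot: [0.731, 0.683, 0.001, 0.0]
ft_force: [0.4, -0.5, 0.6]
grip_width: 0.655
grasp_force: 0.0
```

```bash
python3 - <<'E'
from h import *
go(cw([-32,0,31]),tool(YAW)); o=get_obs();print(o["position"],o["ft_force"],o["grip_width"],o["grasp_force"])
a=[]
for n,w in(("scene",(240,270,160,110)),("top",(320,190,110,90))):
    c=camera(n);pickle.dump(c,open(n+"1.pkl","wb"));x,y,W,H=w
    a.append(cv2.resize(c["color"][y:y+H,x:x+W],(400,400),interpolation=2))
cv2.imwrite("pics/g1.png",np.hstack(a)[:,:,::-1])
E
```

```text
delta [-0.0003 -0.0007  0.0014] turn [ 0.0015 -0.0011  0.0001]
[0.47978453 0.05396432 0.0783777 ] [ 0.41295308 -0.50624714  0.63821742] 0.6552475768844154 0.0
```

View pics/g1.png

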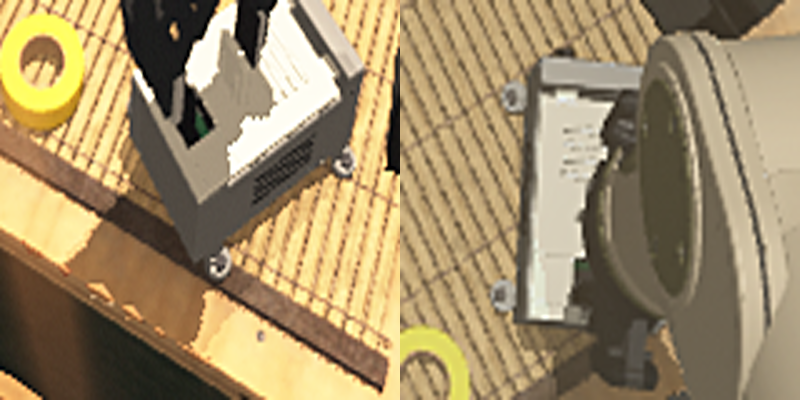

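The fingers straddle the tab (left crop, near (185,110)) and the rest (235,60), clear of the plate. Closing in small steps.

Converted, 0.001 m / 0.6 = 0.0017, -0.0005 m / 0.6 = -0.0008.

>>> move_arm(plan=[{"delta_pos": [0,-0.0008,0.0017],"turn": [0,0,0],"fingers": 0.4},{"delta_pos": [0,-0.0008,0.0017],"turn": [0,0,0],"fingers": 0.43},{"delta_pos": [0,-0.0008,0.0017],"turn": [0,0,0],"fingers": 0.43},{"delta_pos": [0,-0.0008,0.0017],"turn": [0,0,0],"fingers": 0.43}], force=20)

```text
clock: 3.08
position: [0.4787, 0.0538, 0.0765]
ee_rot: [0.731, 0.683, 0.0, -0.0]
ft_force: [-0.8, -0.3, 0.3]
grip_width: 0.568
grasp_force: 0.0
```

>>> move_arm(plan=[{"delta_pos": [0,0,0],"turn": [0,0,0],"fingers": 0.45},{"delta_pos": [0,0,0],"turn": [0,0,0],"fingers": 0.45},{"delta_pos": [0,0,0],"turn": [0,0,0],"fingers": 0.45}], force=20)

```text
clock: 3.45
position: [0.4787, 0.0538, 0.0765]
ee_rot: [0.731, 0.683, 0.0, -0.0]
ft_force: [0.1, -0.6, 0.5]
grip_width: 0.548
grasp_force: 0.0
```

>>> move_arm(plan=[{"delta_pos": [0,0,0],"turn": [0,0,0],"fingers": 0.46},{"delta_pos": [0,0,0],"turn": [0,0,0],"fingers": 0.46},{"delta_pos": [0,0,0],"turn": [0,0,0],"fingers": 0.46}], force=20)

```text
clock: 3.82
position: [0.4789, 0.0538, 0.0766]
ee_rot: [0.731, 0.683, 0.0, 0.0]
ft_force: [2.8, -0.1, -1.0]
grip_width: 0.539
grasp_force: 1.2
```

>>> move_arm(plan=[{"delta_pos": [0,0,0],"turn": [0,0,0],"fingers": 0.47},{"delta_pos": [0,0,0],"turn": [0,0,0],"fingers": 0.47},{"delta_pos": [0,0,0],"turn": [0,0,0],"fingers": 0.47}], force=20)

```text
clock: 4.2
position: [0.479, 0.0538, 0.0767]
ee_rot: [0.731, 0.683, 0.0, 0.0]
ft_force: [2.7, 0.1, 3.3]
grip_width: 0.533
grasp_force: 6.5
```

Converted, 0.001 m / 0.6 = 0.0017.

>>> move_arm(plan=[{"delta_pos": [0,0.0017,0],"turn": [0,0,0],"fingers": 0.49},{"delta_pos": [0,0.0017,0],"turn": [0,0,0],"fingers": 0.49},{"delta_pos": [0,0.0017,0],"turn": [0,0,0],"fingers": 0.49}], force=20)

```text
clock: 4.58
position: [0.4796, 0.0538, 0.0768]
ee_rot: [0.731, 0.683, 0.0, -0.0]
ft_force: [-0.0, 0.1, 6.9]
grip_width: 0.511
grasp_force: 6.6
```

Converted, -0.002 m / 0.6 = -0.0033, -0.001 m / 0.6 = -0.0017, 0.02 rad / 1.5708 = 0.0127.

>>> move_arm(plan=[{"delta_pos": [0,0.0008,-0.0017],"turn": [0.0064,0,0],"fingers": 0.49},{"delta_pos": [0,0.0017,-0.0033],"turn": [0.0127,0,0],"fingers": 0.49},{"delta_pos": [0,0.0017,-0.0033],"turn": [0.0127,0,0],"fingers": 0.49},{"delta_pos": [0,0.0017,-0.0033],"turn": [0.0127,0,0],"fingers": 0.49}], force=20)

```text
clock: 5.08
position: [0.4804, 0.0536, 0.0782]
ee_rot: [0.731, 0.683, -0.007, -0.008]
ft_force: [-0.5, 0.8, 0.2]
grip_width: 0.508
grasp_force: 6.2
```

Converted, -0.001 m / 0.6 = -0.0017, 0.0005 m / 0.6 = 0.0008, 0.01 rad / 1.5708 = 0.0064.

>>> move_arm(plan=[{"delta_pos": [0,0.0008,-0.0017],"turn": [0.0064,0,0],"fingers": 0.49},{"delta_pos": [0,0.0008,-0.0017],"turn": [0.0064,0,0],"fingers": 0.49},{"delta_pos": [0,0.0008,-0.0017],"turn": [0.0064,0,0],"fingers": 0.49}], force=20)

```text
clock: 5.45
position: [0.4804, 0.0535, 0.0789]
ee_rot: [0.731, 0.683, -0.011, -0.011]
ft_force: [-2.7, 1.5, -8.1]
grip_width: 0.507
grasp_force: 7.8
```

Converted, 0.001 m / 0.6 = 0.0017, -0.0005 m / 0.6 = -0.0008, -0.01 rad / 1.5708 = -0.0064.

>>> move_arm(plan=[{"delta_pos": [0,-0.0008,0.0017],"turn": [-0.0064,0,0],"fingers": 0.49},{"delta_pos": [0,0,0.0017],"turn": [-0.0064,0,0],"fingers": 0.502},{"delta_pos": [0,0,0.0017],"turn": [-0.0064,0,0],"fingers": 0.502},{"delta_pos": [0,0.0008,0],"turn": [0,0,0],"fingers": 0.502},{"delta_pos": [0,0.0008,0],"turn": [0,0,0],"fingers": 0.502},{"delta_pos": [0,0.0008,0],"turn": [0,0,0],"fingers": 0.502}], force=20)

```text
clock: 6.2
position: [0.4816, 0.0536, 0.0793]
ee_rot: [0.731, 0.683, -0.01, -0.011]
ft_force: [-0.7, 1.3, -4.1]
grip_width: 0.503
grasp_force: 7.9
```

Converted, 0.001 m / 0.6 = 0.0017, -0.0005 m / 0.6 = -0.0008, -0.01 rad / 1.5708 = -0.0064.

>>> move_arm(plan=[{"delta_pos": [0,-0.0008,0.0017],"turn": [-0.0064,0,0],"fingers": 0.502},{"delta_pos": [0,0,0.0017],"turn": [-0.0064,0,0],"fingers": 0.514},{"delta_pos": [0,0,0.0017],"turn": [-0.0064,0,0],"fingers": 0.514},{"delta_pos": [0,0.0008,0],"turn": [0,0,0],"fingers": 0.514},{"delta_pos": [0,0.0008,0],"turn": [0,0,0],"fingers": 0.514},{"delta_pos": [0,0.0008,0],"turn": [0,0,0],"fingers": 0.514}], force=20)

```text
clock: 6.95
position: [0.4823, 0.0535, 0.0795]
ee_rot: [0.731, 0.683, -0.01, -0.011]
ft_force: [0.6, 0.2, -2.5]
grip_width: 0.488
grasp_force: 8.4
```

Converted, -0.001 m / 0.6 = -0.0017, 0.0005 m / 0.6 = 0.0008, 0.01 rad / 1.5708 = 0.0064.

>>> move_arm(plan=[{"delta_pos": [0,0.0008,-0.0017],"turn": [0.0064,0,0],"fingers": 0.514},{"delta_pos": [0,0.0008,-0.0017],"turn": [0.0064,0,0],"fingers": 0.514},{"delta_pos": [0,0.0008,-0.0017],"turn": [0.0064,0,0],"fingers": 0.514}], force=20)

```text
clock: 7.32
position: [0.4822, 0.0534, 0.08]
ee_rot: [0.731, 0.683, -0.014, -0.015]
ft_force: [-1.3, -0.1, -8.4]
grip_width: 0.488
grasp_force: 9.2
```

Converted, 0.001 m / 0.6 = 0.0017, -0.0005 m / 0.6 = -0.0008, -0.01 rad / 1.5708 = -0.0064.

>>> move_arm(plan=[{"delta_pos": [0,-0.0008,0.0017],"turn": [-0.0064,0,0],"fingers": 0.514},{"delta_pos": [0,0,0.0017],"turn": [-0.0064,0,0],"fingers": 0.526},{"delta_pos": [0,0,0.0017],"turn": [-0.0064,0,0],"fingers": 0.526},{"delta_pos": [0,0.0008,-0.0007],"turn": [0.0013,0,0],"fingers": 0.526},{"delta_pos": [0,0.0008,-0.0007],"turn": [0.0013,0,0],"fingers": 0.526},{"delta_pos": [0,0.0008,-0.0007],"turn": [0.0013,0,0],"fingers": 0.526}], force=20)

```text
clock: 8.07
position: [0.4833, 0.0534, 0.0808]
ee_rot: [0.731, 0.682, -0.014, -0.015]
ft_force: [0.7, 0.5, -0.8]
grip_width: 0.477
grasp_force: 9.4
```

```bash
python3 - <<'E'
from h import *
o=get_obs();print(o["position"],o["ft_force"],o["torque"],o["grip_width"],o["grasp_force"],(tool(YAW).inv()*Ro.from_quat(o["ee_rot"])).as_rotvec())
a=[]
c=camera("scene");a=cv2.resize(c["color"][260:360,270:390],(720,600),interpolation=2)
cv2.imwrite("pics/g2.png",a[:,:,::-1])
E
```

```text
[0.48332647 0.05340213 0.08081377] [ 0.72450975  0.47049418 -0.80932569] [0.02212841 0.00054974 0.00196358] 0.47721109546113355 9.376154243946075 [4.17364632e-02 3.13832017e-04 9.14515091e-05]
```

View pics/g2.png

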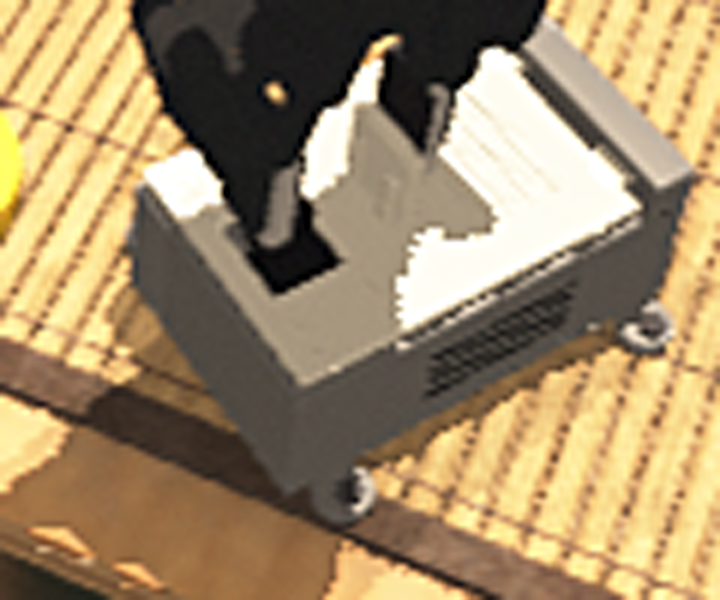

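The picture shows the cover barely raised, with the near edge at about (300,385) still close to the box rim. The force has dropped, so I'll lift a bit more.

Converted, -0.001 m / 0.6 = -0.0017, 0.0005 m / 0.6 = 0.0008, 0.01 rad / 1.5708 = 0.0064.

>>> move_arm(plan=[{"delta_pos": [0,0.0008,-0.0017],"turn": [0.0064,0,0],"fingers": 0.526},{"delta_pos": [0,0.0008,-0.0017],"turn": [0.0064,0,0],"fingers": 0.526},{"delta_pos": [0,0.0008,-0.0017],"turn": [0.0064,0,0],"fingers": 0.526}], force=20)

```text
clock: 8.5
position: [0.4838, 0.0534, 0.0818]
ee_rot: [0.731, 0.682, -0.018, -0.019]
ft_force: [-0.2, 0.6, -1.3]
grip_width: 0.476
grasp_force: 9.4
```

Converted, -0.003 m / 0.6 = -0.005, -0.002 m / 0.6 = -0.0033, 0.02 rad / 1.5708 = 0.0127.

>>> move_arm(plan=[{"delta_pos": [0,0.0008,-0.0017],"turn": [0.0064,0,0],"fingers": 0.526},{"delta_pos": [0,0.0017,-0.0033],"turn": [0.0127,0,0],"fingers": 0.526},{"delta_pos": [0,0.0025,-0.005],"turn": [0.0191,0,0],"fingers": 0.526},{"delta_pos": [0,0.0025,-0.005],"turn": [0.0191,0,0],"fingers": 0.526}], force=20)

```text
clock: 9.0
position: [0.4857, 0.0533, 0.0848]
ee_rot: [0.73, 0.682, -0.028, -0.03]
ft_force: [0.5, 0.1, -1.7]
grip_width: 0.477
grasp_force: 9.4
```

```bash
python3 - <<'E'
from h import *
o=get_obs();print(o["position"],o["ft_force"],o["torque"],(tool(YAW).inv()*Ro.from_quat(o["ee_rot"])).as_rotvec())
for th in(.08,.2):
    piv=np.array([62,0,-16.]);d=np.array([-32,0,31.])-piv
    go(cw(piv+Ro.from_rotvec([0,th,0]).apply(d)),tool(YAW,th))
c=camera("scene");a=cv2.resize(c["color"][260:360,270:390],(720,600),interpolation=2)
cv2.imwrite("pics/g3.png",a[:,:,::-1])
E
```

```text
[0.48568009 0.05326358 0.08476008] [ 0.45789825  0.11978553 -1.70176105] [-0.02370295 -0.06164336 -0.00244552] [0.08182593 0.00031938 0.00010552]
delta [-0.     -0.0025  0.0006] turn [-0.0018 -0.0003 -0.0001]
delta [-0.      0.0038 -0.0103] turn [ 1.182e-01 -3.000e-04 -1.000e-04]
```

View pics/g3.png

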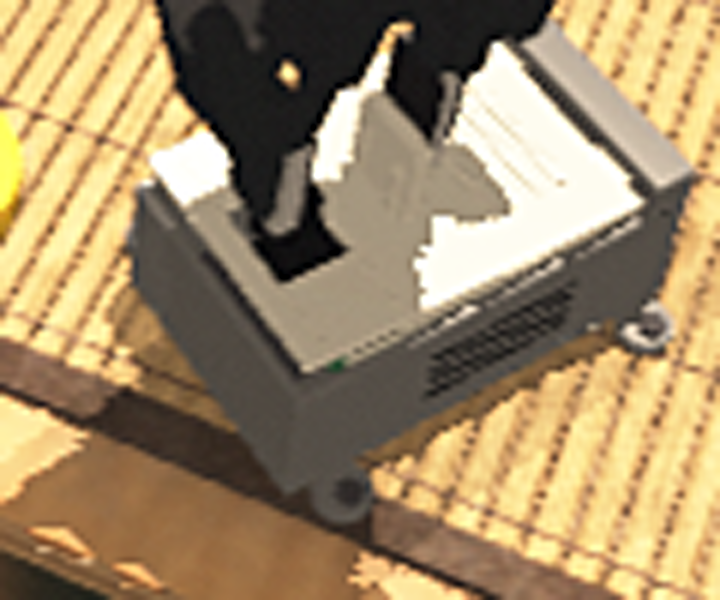

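The cover's near end is now clearly up: edge at about (310,365), with a gap showing the board at (335,365). The force is just the cover's weight, so the tab is free. Swinging to 0.2 rad.

Converted, -0.011 m / 0.6 = -0.0183, -0.0082 m / 0.6 = -0.0137, 0.12 rad / 1.5708 = 0.0764.

>>> move_arm(plan=[{"delta_pos": [0,0.0025,-0.0045],"turn": [0.0191,0,0],"fingers": 0.526},{"delta_pos": [0,0.005,-0.0092],"turn": [0.0382,0,0],"fingers": 0.526},{"delta_pos": [0,0.0075,-0.0137],"turn": [0.0573,0,0],"fingers": 0.526},{"delta_pos": [0,0.01,-0.0183],"turn": [0.0764,0,0],"fingers": 0.526},{"delta_pos": [0,0.01,-0.0183],"turn": [0.0764,0,0],"fingers": 0.526},{"delta_pos": [0,0.01,-0.0183],"turn": [0.0764,0,0],"fingers": 0.526}], force=20)

```text
clock: 9.8
position: [0.4918, 0.0529, 0.0949]
ee_rot: [0.727, 0.679, -0.069, -0.074]
ft_force: [-2.6, -0.3, -2.0]
grip_width: 0.476
grasp_force: 8.1
```

```bash
python3 - <<'E'
from h import *
o=get_obs();print(o["ft_force"],(tool(YAW).inv()*Ro.from_quat(o["ee_rot"])).as_rotvec())
p=o["position"]
for d,r in((13,0),(16,1.5),(20,10),(20,60)): go(p+Ro.from_euler('z',YAW).apply([-d/1000,0,r/1000]),tool(YAW,.2))
c=camera("scene");a=cv2.resize(c["color"][250:350,270:390],(720,600),interpolation=2)
cv2.imwrite("pics/g4.png",a[:,:,::-1])
E
```

```text
[-2.63985636 -0.25558068 -2.02013594] [ 2.02009705e-01  2.81641035e-04 -1.15307446e-04]
delta [ 0.     -0.0127  0.0026] turn [-0.002  -0.0003  0.0001]
delta [ 0.     -0.016   0.0017] turn [-0.002  -0.0003  0.0001]
delta [ 0.     -0.0216 -0.0058] turn [-0.002  -0.0003  0.0001]
delta [ 0.     -0.0316 -0.0548] turn [-0.002  -0.0003  0.0001]
```

View pics/g4.png

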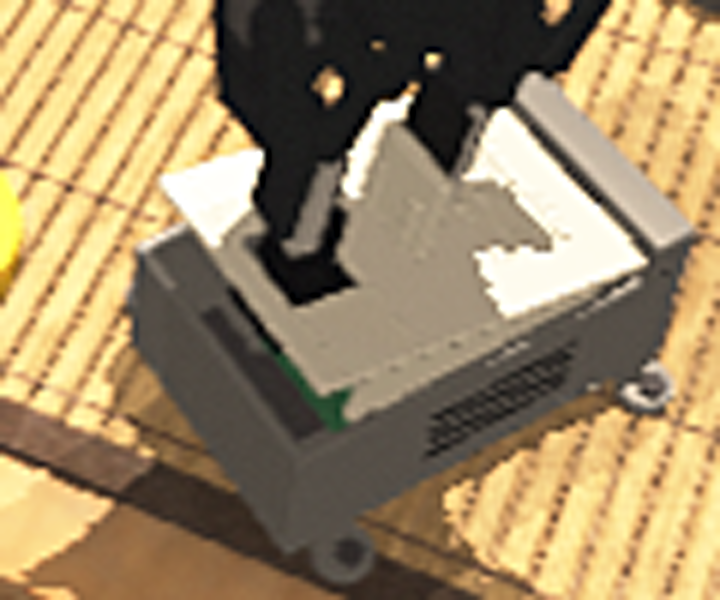

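The cover is tilted up with the box interior visible at about (290,380). A slight -x push of 2.6 N means the lugs are just touching the slot back. Drawing out.

Converted, -0.0135 m / 0.6 = -0.0225, 0.002 m / 0.6 = 0.0033.

>>> move_arm(plan=[{"delta_pos": [0,-0.005,0.001],"turn": [0,0,0],"fingers": 0.526},{"delta_pos": [0,-0.01,0.002],"turn": [0,0,0],"fingers": 0.526},{"delta_pos": [0,-0.0167,0.0033],"turn": [0,0,0],"fingers": 0.526},{"delta_pos": [0,-0.0225,0.0045],"turn": [0,0,0],"fingers": 0.526},{"delta_pos": [0,-0.0225,0.0045],"turn": [0,0,0],"fingers": 0.526}], force=20)

```text
clock: 10.48
position: [0.4783, 0.0538, 0.0953]
ee_rot: [0.727, 0.679, -0.069, -0.074]
ft_force: [-0.3, -0.2, -1.9]
grip_width: 0.475
grasp_force: 9.3
```

Converted, -0.0085 m / 0.6 = -0.0142, -0.006 m / 0.6 = -0.01.

>>> move_arm(plan=[{"delta_pos": [0,-0.005,-0.0017],"turn": [0,0,0],"fingers": 0.526},{"delta_pos": [0,-0.0067,-0.0025],"turn": [0,0,0],"fingers": 0.526},{"delta_pos": [0,-0.01,-0.0067],"turn": [0,0,0],"fingers": 0.526},{"delta_pos": [0,-0.0142,-0.0142],"turn": [0,0,0],"fingers": 0.526},{"delta_pos": [0,-0.0142,-0.0142],"turn": [0,0,0],"fingers": 0.526}], force=20)

```text
clock: 11.1
position: [0.4721, 0.0543, 0.1058]
ee_rot: [0.727, 0.679, -0.068, -0.074]
ft_force: [-0.9, 0.4, -0.3]
grip_width: 0.475
grasp_force: 9.3
```

```bash
python3 - <<'E'
from h import *
o=get_obs();p=np.array(o["position"])
go(p+[0,0,.02],tool(YAW,.2));go([p[0],p[1],.2],tool(YAW))
go([.4162,.325,.2],tool(.067))
E
```

```text
delta [ 0.     -0.004  -0.0196] turn [-0.0011 -0.0008  0.0002]
delta [ 0.0001 -0.0188 -0.0923] turn [-2.011e-01 -8.000e-04  1.000e-04]
delta [ 0.2664 -0.0915 -0.0773] turn [-0.2007 -0.0144 -0.1345]
```

Converted, 0.2664 m / 0.6 = 0.444, -0.0923 m / 0.6 = -0.1538, -0.2007 rad / 1.5708 = -0.1278.

>>> move_arm(plan=[{"delta_pos": [0,-0.0067,-0.0333],"turn": [0,0,0],"fingers": 0.526},{"delta_pos": [0,-0.0167,-0.0833],"turn": [-0.0382,0,0],"fingers": 0.526},{"delta_pos": [0,-0.0313,-0.1538],"turn": [-0.0764,0,0],"fingers": 0.526},{"delta_pos": [0.0333,-0.0417,-0.1517],"turn": [-0.1273,-0.0006,-0.0064],"fingers": 0.526},{"delta_pos": [0.0917,-0.0567,-0.1483],"turn": [-0.1273,-0.0019,-0.0178],"fingers": 0.526},{"delta_pos": [0.1583,-0.075,-0.145],"turn": [-0.1273,-0.0032,-0.0306],"fingers": 0.526},{"delta_pos": [0.225,-0.0933,-0.1417],"turn": [-0.1273,-0.0045,-0.0433],"fingers": 0.526},{"delta_pos": [0.2917,-0.1117,-0.1367],"turn": [-0.1273,-0.0057,-0.056],"fingers": 0.526},{"delta_pos": [0.35,-0.1267,-0.1333],"turn": [-0.1273,-0.007,-0.0675],"fingers": 0.526},{"delta_pos": [0.4,-0.14,-0.13],"turn": [-0.1278,-0.0083,-0.0764],"fingers": 0.526},{"delta_pos": [0.4333,-0.15,-0.1292],"turn": [-0.1278,-0.009,-0.084],"fingers": 0.526},{"delta_pos": [0.444,-0.1525,-0.1288],"turn": [-0.1278,-0.0092,-0.0856],"fingers": 0.526}], force=20)

```text
clock: 12.6
position: [0.4157, 0.3258, 0.1994]
ee_rot: [0.683, 0.731, -0.001, -0.0]
ft_force: [0.6, -0.1, -0.8]
grip_width: 0.473
grasp_force: 9.2
```

```bash
python3 - <<'E'
from h import *
o=get_obs();print(o["position"],o["ft_force"],o["grip_width"])
go([.4162,.325,.07],tool(.067))
a=[]
for n,w in(("scene",(150,130,160,160)),("top",(190,170,130,130))):
    c=camera(n);pickle.dump(c,open(n+"2.pkl","wb"));x,y,W,H=w
    a.append(cv2.resize(c["color"][y:y+H,x:x+W],(400,400),interpolation=2))
cv2.imwrite("pics/g5.png",np.hstack(a)[:,:,::-1])
E
```

```text
[0.41573353 0.32575126 0.19938731] [ 0.57893463 -0.08110107 -0.76304552] 0.47328640109325626
delta [-0.0007  0.0005  0.1294] turn [-0.001   0.0005  0.0014]
```

View pics/g5.png

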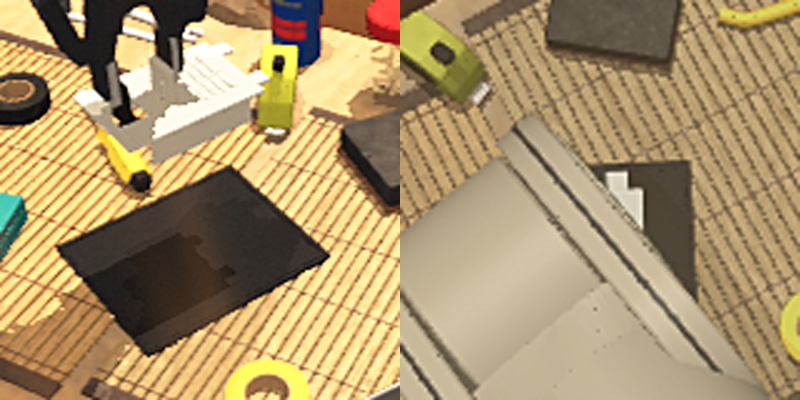

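The cover is held level about 15 cm above the pad, with the plate around (190,100) in the left crop. Quick plane check from depth.

```bash
python3 - <<'E'
from h import *
c=load("scene2");P=cloud(c);hs=cv2.cvtColor(c["color"],cv2.COLOR_RGB2HSV)
m=(hs[...,1]<60)&(hs[...,2]>120)&(abs(P[...,2]-.172)<.009)&(P[...,0]>.33)&(P[...,0]<.55)&(P[...,1]>.24)&(P[...,1]<.42)
q=P[m];q=(q-[.4157,.3258,0])@Ro.from_euler('z',.067).as_matrix()
A=np.c_[q[:,:2],np.ones(len(q))];w=np.ones(len(q),bool)
for _ in range(4):
    s=np.linalg.lstsq(A[w],q[w,2],rcond=None)[0];w=abs(A@s-q[:,2])<.002
print(len(q),w.sum(),s,"ext",(q[w].min(0)*1000).round(1),(q[w].max(0)*1000).round(1))
E
```

```text
967 936 [0.01640468 0.00101744 0.17080676] ext [-39.2 -43.3 168.3] [ 88.2  38.1 173.9]
```

Converted, 0.134 m / 0.6 = 0.2233, 0.13 m / 0.6 = 0.2167, 0.01 rad / 1.5708 = 0.0064.

>>> move_arm(plan=[{"delta_pos": [0,0.0005,0.05],"turn": [0.0032,0,0],"fingers": 0.526},{"delta_pos": [0,0.0005,0.1167],"turn": [0.0064,0,0.0006],"fingers": 0.526},{"delta_pos": [0,0.0005,0.1667],"turn": [0.0064,0,0.0006],"fingers": 0.526},{"delta_pos": [0,0.0005,0.2],"turn": [0.0064,0,0.0006],"fingers": 0.526},{"delta_pos": [0,0.0005,0.2167],"turn": [0.0064,0,0.0006],"fingers": 0.526},{"delta_pos": [0,0.0005,0.2233],"turn": [0.0064,0,0.0006],"fingers": 0.526},{"delta_pos": [0,0.0005,0.2233],"turn": [0.0064,0,0.0006],"fingers": 0.526},{"delta_pos": [0,0.0005,0.2233],"turn": [0.0064,0,0.0006],"fingers": 0.526}], force=20)

```text
clock: 13.7
position: [0.4167, 0.3252, 0.0662]
ee_rot: [0.683, 0.73, -0.003, -0.004]
ft_force: [0.4, -0.9, -1.5]
grip_width: 0.477
grasp_force: 9.2
```

Converted, 0.002 m / 0.6 = 0.0033, 0.001 m / 0.6 = 0.0017.

>>> move_arm(plan=[{"delta_pos": [0,0,0.0017],"turn": [0,0,0],"fingers": 0.526},{"delta_pos": [0,0,0.0033],"turn": [0,0,0],"fingers": 0.526},{"delta_pos": [0,0,0.0033],"turn": [0,0,0],"fingers": 0.526},{"delta_pos": [0,0,0.0033],"turn": [0,0,0],"fingers": 0.526}], force=20)

```text
clock: 14.2
position: [0.4162, 0.325, 0.0634]
ee_rot: [0.683, 0.73, -0.004, -0.004]
ft_force: [1.1, -0.1, -1.4]
grip_width: 0.477
grasp_force: 9.2
```

Converted, 0.001 m / 0.6 = 0.0017.

>>> move_arm(plan=[{"delta_pos": [0,0,0.0017],"turn": [0,0,0],"fingers": 0.526},{"delta_pos": [0,0,0.0017],"turn": [0,0,0],"fingers": 0.526},{"delta_pos": [0,0,0.0017],"turn": [0,0,0],"fingers": 0.526}], force=20)

```text
clock: 14.58
position: [0.4162, 0.3249, 0.0624]
ee_rot: [0.683, 0.73, -0.004, -0.004]
ft_force: [-0.5, 0.8, -1.7]
grip_width: 0.473
grasp_force: 9.2
```

Converted, 0.001 m / 0.6 = 0.0017.

>>> move_arm(plan=[{"delta_pos": [0,0,0.0017],"turn": [0,0,0],"fingers": 0.526},{"delta_pos": [0,0,0.0017],"turn": [0,0,0],"fingers": 0.526},{"delta_pos": [0,0,0.0017],"turn": [0,0,0],"fingers": 0.526}], force=20)

```text
clock: 14.95
position: [0.4162, 0.3249, 0.0614]
ee_rot: [0.683, 0.73, -0.004, -0.004]
ft_force: [0.6, -0.3, -1.5]
grip_width: 0.476
grasp_force: 9.2
```

Converted, 0.0007 m / 0.6 = 0.0012.

>>> move_arm(plan=[{"delta_pos": [0,0,0.0012],"turn": [0,0,0],"fingers": 0.526},{"delta_pos": [0,0,0.0012],"turn": [0,0,0],"fingers": 0.526},{"delta_pos": [0,0,0.0012],"turn": [0,0,0],"fingers": 0.526}], force=20)

```text
clock: 15.32
position: [0.4162, 0.3249, 0.0608]
ee_rot: [0.683, 0.73, -0.004, -0.004]
ft_force: [0.4, 0.2, -1.3]
grip_width: 0.476
grasp_force: 9.2
```

Converted, 0.0008 m / 0.6 = 0.0013.

>>> move_arm(plan=[{"delta_pos": [0,0,0.0013],"turn": [0,0,0],"fingers": 0.526},{"delta_pos": [0,0,0.0013],"turn": [0,0,0],"fingers": 0.526},{"delta_pos": [0,0,0.0013],"turn": [0,0,0],"fingers": 0.526}], force=20)

```text
clock: 15.7
position: [0.4164, 0.3251, 0.0604]
ee_rot: [0.683, 0.73, -0.004, -0.004]
ft_force: [-0.5, -1.9, 5.9]
grip_width: 0.477
grasp_force: 8.7
```

Converted, 0.0006 m / 0.6 = 0.001.

>>> move_arm(plan=[{"delta_pos": [0,0,0.001],"turn": [0,0,0],"fingers": 0.526},{"delta_pos": [0,0,0.001],"turn": [0,0,0],"fingers": 0.526},{"delta_pos": [0,0,0.001],"turn": [0,0,0],"fingers": 0.526}], force=20)

```text
clock: 16.08
position: [0.4165, 0.3252, 0.0601]
ee_rot: [0.683, 0.73, -0.004, -0.004]
ft_force: [-1.8, -2.3, 8.7]
grip_width: 0.479
grasp_force: 8.1
```

Converted, -0.003 m / 0.6 = -0.005, -0.0025 m / 0.6 = -0.0042.

>>> move_arm(plan=[{"delta_pos": [0,0,-0.001],"turn": [0,0,0],"fingers": 0.526},{"delta_pos": [0,-0.0008,-0.001],"turn": [0,0,0],"fingers": 0.514},{"delta_pos": [0,-0.0017,-0.001],"turn": [0,0,0],"fingers": 0.502},{"delta_pos": [0,-0.0025,-0.001],"turn": [0,0,0],"fingers": 0.49},{"delta_pos": [0,-0.0033,-0.001],"turn": [0,0,0],"fingers": 0.478},{"delta_pos": [0,-0.0042,-0.001],"turn": [0,0,0],"fingers": 0.466},{"delta_pos": [0,-0.005,-0.001],"turn": [0,0,0],"fingers": 0.454},{"delta_pos": [0,-0.005,-0.001],"turn": [0,0,0],"fingers": 0.43},{"delta_pos": [0,-0.005,-0.001],"turn": [0,0,0],"fingers": 0.35},{"delta_pos": [0,-0.005,-0.001],"turn": [0,0,0],"fingers": 0.3},{"delta_pos": [0,-0.005,-0.001],"turn": [0,0,0],"fingers": 0.3}], force=20)

```text
clock: 17.45
position: [0.4132, 0.3248, 0.06]
ee_rot: [0.683, 0.73, -0.004, -0.004]
ft_force: [0.1, -0.4, 0.1]
grip_width: 0.699
grasp_force: 0.0
```

Released. Rising straight up, then moving aside so the cameras can see.

Converted, 0.24 m / 0.6 = 0.4, 0.2 m / 0.6 = 0.3333.

>>> move_arm(plan=[{"delta_pos": [0,0,-0.0167],"turn": [0,0,0],"fingers": 0.3},{"delta_pos": [0,0,-0.05],"turn": [0,0,0],"fingers": 0.3},{"delta_pos": [0,0,-0.1167],"turn": [0,0,0],"fingers": 0.3},{"delta_pos": [0,0,-0.2],"turn": [0,0,0],"fingers": 0.3},{"delta_pos": [0,0,-0.2833],"turn": [0,0,0],"fingers": 0.3},{"delta_pos": [0.0833,0,-0.3167],"turn": [0,0,0],"fingers": 0.3},{"delta_pos": [0.1667,-0.0333,-0.3167],"turn": [0,0,0],"fingers": 0.3},{"delta_pos": [0.25,-0.0833,-0.3167],"turn": [0,0,0],"fingers": 0.3},{"delta_pos": [0.3333,-0.1667,-0.3167],"turn": [0,0,0],"fingers": 0.3},{"delta_pos": [0.4,-0.2333,-0.3167],"turn": [0,0,0],"fingers": 0.3},{"delta_pos": [0.4,-0.2333,-0.3167],"turn": [0,0,0],"fingers": 0.3}], force=20)

```text
clock: 18.82
position: [0.2539, 0.5584, 0.2517]
ee_rot: [0.68, 0.733, -0.004, -0.005]
ft_force: [0.3, -1.1, 0.3]
grip_width: 0.696
grasp_force: 0.0
```

```bash
python3 - <<'E'
from h import *
t=camera("top");pickle.dump(t,open("top3.pkl","wb"))
cv2.imwrite("pics/end.png",cv2.resize(t["color"][130:320,120:420],(790,500),interpolation=2)[:,:,::-1])
hs=cv2.cvtColor(t["color"],cv2.COLOR_RGB2HSV);k=((hs[...,1]<50)&(hs[...,2]>175)).astype(np.uint8)
k[:215]=0;k[310:]=0;k[:,:215]=0;k[:,300:]=0
k=cv2.morphologyEx(k,cv2.MORPH_CLOSE,np.ones((5,5)));k2=cv2.morphologyEx(k,cv2.MORPH_OPEN,np.ones((13,13)))
for kk in(k,k2):
    cn=max(cv2.findContours(kk,0,1)[0],key=cv2.contourArea)[:,0]
    r=cv2.minAreaRect(np.array([ray(t,*p,.032)[:2] for p in cn],np.float32));print(r,cv2.boxPoints(r).round(3).tolist())
P=cloud(t);q=P[(k2>0)&(abs(P[...,2]-.032)<.01)];print(np.linalg.lstsq(np.c_[q[:,:2],np.ones(len(q))],q[:,2],rcond=None)[0],np.median(q[:,2]))
E
```

```text
((0.4421848952770233, 0.3257005214691162), (0.12566812336444855, 0.079396553337574), 3.7110581398010254) [[0.37700000405311584, 0.3610000014305115], [0.38199999928474426, 0.28200000524520874], [0.5070000290870667, 0.28999999165534973], [0.5019999742507935, 0.36899998784065247]]
((0.4537384510040283, 0.3259448707103729), (0.08077079802751541, 0.07909630984067917), 1.4974688291549683) [[0.41200000047683716, 0.36399999260902405], [0.414000004529953, 0.2849999964237213], [0.4950000047683716, 0.28700000047683716], [0.49300000071525574, 0.367000013589859]]
[0.00088916 0.00349948 0.03056197] 0.03210919459742433
```

View pics/end.png

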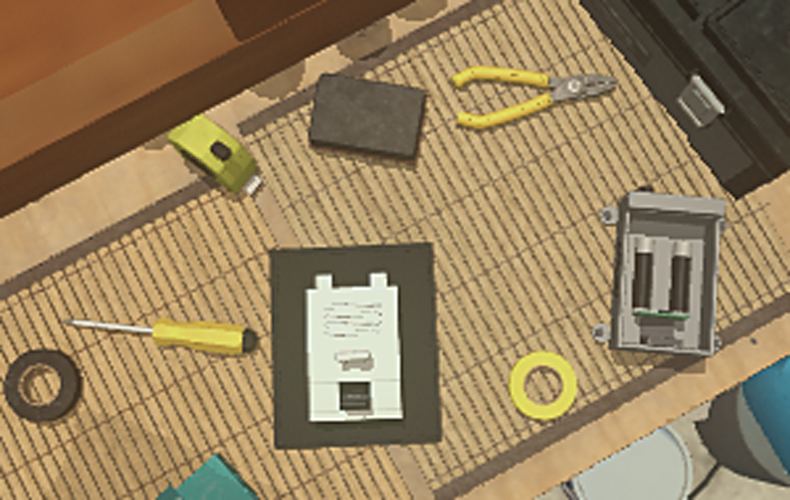

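The cover lies flat on the pad (top at 0.032 m, slope under 0.004), with its origin about 2 mm from the pad centre, around (355,350) in the picture. The box is open at (670,275) and everything else is where it was.

```bash
python3 -c "from workcell import hand_in;print(hand_in())"
```

```text
the job is handed in; nothing more can be done
None
```

The cover is off the control box and lies flat and right way up on the rubber pad, about 2 mm from its middle; nothing else was moved, and the job is handed in at about 19 s of the 72 s allowed.

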